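# Seat the bench block in the corner stop

### The arm

A 6-joint arm with a two-finger parallel gripper is mounted at the origin on the work surface. World frame = base frame: x ahead of the robot, y to its left, z up, the work surface at z = 0. Lengths are in m, angles in degrees, forces in N, time in s.
With the tool pointing down it reaches from about 0.3 to 0.75 m from the base axis. Payload 8.5 kg.
Tool frame: the origin (TCP) lies at the very end of the fingers, on their centre line; the grasp point (between the pads) lies 19 mm behind it; z points along the fingers, y is the line along which they close (so a half turn about z gives the same grasp; the last joint's range is limited). The gripper opens to 85 mm and grips with 20 to 120 N. Pads are 22 mm wide; open, the fingers measure 114 mm over their backs; the gripper's body (76 mm by 85 mm) begins 54 mm behind the grasp point. The pads swing forward as they close: fully open they stand 13 mm farther back than shut.
Start: joints at [-81.836, 21.807, 74.336, -0, 83.858, -12.336], TCP at [0.193, -0.515, 0.231] pointing down, gripper open.
Joint ranges: [-178.18, 178.18], [-50.72, 133.34], [12.68, 142.11], [-81.47, 261.47], [9.98, 163.14], [-165.26, 165.26]. Speed limits (degrees/s): [136.94, 136.94, 180, 180, 180, 180].

### API

Orientations are given as a 3x3 rotation matrix whose columns are the frame's x, y, z axes.
In Python, from rig import observe, cams, ticket gives the robot as it stands.
- The arm moves only by the tool move_arm, never from a script. Its arguments are lists of equal length, an entry for each row: "jaw": the finger opening in cm, from 0 to 8.54; "dp": the shift along the tool's x, y, z in cm, a list of three; "turn": the turn, a rotation vector about the tool's x, y, z in rad, a list of three. In form: {"jaw": [jaw, ...], "dp": [[tx, ty, tz], ...], "turn": [[wx, wy, wz], ...]}. A call has 1 to 12 rows; each row shifts and turns the commanded pose from where the row before left it, along the tool's axes as they then stand; what a row does not reach is not made up. A row lasts 1/12 s, in which the tool goes at most 41.7 mm and 7.16 degrees, less where a joint would pass 70% of its speed; a pose out of reach is approached as far as the arm can. A call is refused whole if a number of a shift passes 4.17 or a number of a turn 0.125, either way. A call with a gripper value outside its range is refused whole. The fingers move at their own pace and stop on an object; "force" is the grip in N (left out, the last holds). Time passes only in rows, so rows that do not move let the fingers close. It gives the time, the measured TCP pose, the force, the opening and the grip force at its end, in the units of the state.
- observe(): the state, without advancing time (a new reading comes with each control period).
- cams.get_image(name): name is "side" or "top"; returns (picture, depth): 400x640x3 uint8, red, green, blue; 400x640 float32, m along the optical axis (not along the pixel's ray), 0 where there is no reading.
- cams.calibration(name): a dict with "vertical_fov" (degrees; the focal length in pixels is half the picture's height over the tangent of half this angle, whatever the lens; pixels are square), "cx", "cy" (the principal point, pixels), "k1" (the pictures are not rectified: a ray, as slopes to the right and down, at radius r is drawn at 1 + k1 r^2 times it, then the intrinsics apply), "view" (4x4, takes a point from world to camera coordinates). Camera axes: x right, y up, looking along -z (the intrinsics and any distortion apply to the point x, -y, -z); pixel columns grow to the right and rows downward; lengths in m; the calibration is good to about 2 mm. A picture is of the moment at which its call begins. calibration takes no time and is no camera call.
- ticket.close_job(): hands the job in; it is judged then, once.
Trained networks look in the newest picture that a camera, given by its name, has taken for a name from the list of things; names that differ only in an ending like _2 or _b are one class to them, and where a whole thing is asked for, a point or a joint stands for the part that bears it (a point fixed in the world has none). Each returns a list of dicts, best first, with "p" (0 to 1); they miss things now and then, are a little off and sometimes report something else, mostly with a low value. They report only what shows in the picture. A call takes as long as a camera call. They do not tell look-alikes from the thing itself.
- cams.spot_in(camera, query): "box" ([centre column, centre row, width, height] as shares, 0 to 1, of the picture: columns of its width, rows of its height, round what is visible of it).
- cams.outline_of(camera, query): "mask" (400x640 bool, what is visible of it) and "box" ([centre column, centre row, width, height] as shares, 0 to 1, of the picture: columns of its width, rows of its height, round what is visible of it).
- cams.mark_of(camera, query): "location" ([column, row] as shares, 0 to 1, of the picture: columns of its width, rows of its height: a listed point, or the origin of a listed thing).
The state is a dict: "time_s": time; "q": joint angles; "qvel": joint speeds; "joint_efforts": joint torques, N m; "position": TCP position; "tool_rot": TCP orientation; "ft_force": force on the tool from outside, world axes, zero at the start; "wrist_torque": the same for the moment, N m; "grip_width": finger opening in m; "gripper_force": force on a finger pad.
Only numpy, scipy, OpenCV 4.12 (cv2) and the standard library are available. Lean on these libraries where they do the work, as an engineer would, in place of code of your own. Each camera call takes 0.05 s, during which the arm holds its last target. There are 200 camera calls.

### The job

Push the square steel bench block along the bench, without gripping or lifting it, until it is fully home in the inside corner of the wooden L-shaped stop, flush against both fences. Leave it flat on the bench and at rest there, take the hand away, and leave everything else on the bench where it stands.

Things in the scene. Friction and masses are not known exactly. Their poses are not given: they have to be found in the camera images.
- bench_block: The loose block to push: square, 90 x 90 mm, 28 mm high, about 0.7 kg (up to 25 percent off), a bare steel plate on a black rubber base of the same outline; friction resists sliding with roughly 2 to 7 N. Origin: centre of its underside; x and y square to its side faces, z up. All four sides are alike; any may face either fence.
- corner_stop: L-shaped pale wood stop fixed to the bench: two fences at right angles, 18 mm thick, 30 mm high. Origin: inside corner at bench height, z up. One fence's inside face is the plane x = 0, running 140 mm to -y; the other's is y = 0, running 140 mm to -x. Home puts the block's centre at x = y = -45 mm. Place and yaw vary; the open side looks roughly to the robot, the block starts before it.
- jar: Bystander: loose small glass jar with blue lid, 44 mm across, 40 mm high, standing behind the fence at x = 0, outside the corner. Origin: centre of its underside.
- punch: Bystander: loose brass doming punch standing upright, 22 mm across, 74 mm high, behind the fence at y = 0, outside the corner. Origin: centre of its underside.
- glue: Bystander: loose white glue bottle with red cap, 52 mm across, 130 mm high, at the far left. Origin: centre of its underside.
- hammer: Bystander: loose hammer, 240 mm long, lying at the right. Origin: on its underside near mid-length, x along the handle.
- pencil: Bystander: loose red pencil, 170 mm long, 9 mm thick, lying at the near left. Origin: underside, mid-length, x along it.
- firebrick: Bystander: loose white soldering brick, 75 x 110 x 30 mm, lying at the left. Origin: centre of its underside.
There are look-alikes about, which are no part of the job. What is shaped like the bench_block but green or red is not meant.

How it is judged:
By the outcome, as a careful person would: the job done as asked, in the order asked, and still so for the second after the job is handed in, with the robot touching nothing.
It also fails if it takes over 54 s, if anything falls off the work surface, if the arm or the gripper's body presses on something with over 40 N, if the wrist force passes 120 N, or if a joint passes its speed limit or range.

## Working session

There is one attempt and no reset: what is moved stays moved. The work goes in short steps, Python scripts to look and compute and a tool call to move; the robot and the scene stay as the last step left them, time stands still between calls to the robot, and variables do not carry over. Pictures are saved under pics/ and viewed, at most 10 in all, crops included, and the job is handed in when it is done.

Besides the shell and the picture viewer there is one more tool, called after "Call:" as name(argument=value, ...) on one line, values as JSON. move_arm: Moves the arm, as the interface text tells. Its arguments: {"type":"object","properties":{"jaw":{"type":"array","items":{"type":"number"}},"dp":{"type":"array","items":{"type":"array","items":{"type":"number"}}},"turn":{"type":"array","items":{"type":"array","items":{"type":"number"}}},"force":{"type":"number"}},"required":["jaw","dp","turn"]}

```bash
mkdir -p pics
cat > h.py <<'E'
import numpy as np, cv2
from rig import observe, cams, ticket
def K(n):
    c=cams.calibration(n); f=200/np.tan(np.radians(c["vertical_fov"])/2); return c,f
def ray(n,px):
    c,f=K(n); px=np.atleast_2d(np.asarray(px,float)); d=(px-[c["cx"],c["cy"]])/f; u=d.copy()
    for _ in range(20): u=d/(1+c["k1"]*(u**2).sum(1,keepdims=True))
    V=np.array(c["view"]); R=V[:3,:3]; o=-R.T@V[:3,3]
    return o,np.c_[u[:,0],-u[:,1],-np.ones(len(u))]@R
def atz(n,px,z):
    o,d=ray(n,px); return o+d*((z-o[2])/d[:,2])[:,None]
def cloud(n,D):
    v,u=np.nonzero(D>0); o,d=ray(n,np.c_[u,v]); P=np.zeros(D.shape+(3,)); P[v,u]=o+d*D[v,u][:,None]; return P
def shot(n,name=None):
    im,D=cams.get_image(n)
    if name: cv2.imwrite('pics/'+name,im[:,:,::-1])
    return im,D
E
python3 - <<'E'
from h import *
a,D=shot('top','top1.png'); shot('side','side1.png')
for q in ['bench_block','corner_stop','jar','punch','hammer']:
    for r in cams.outline_of('top',q)[:3]:
        b=r['box'];print(q,round(r['p'],2),np.round([b[0]*640,b[1]*400,b[2]*640,b[3]*400]), np.round(atz('top',[b[0]*640,b[1]*400],.028),3))
print(observe()['time_s'],np.round(observe()['tool_rot'],2))
E
```

```text
bench_block 0.91 [345. 261.  40.  40.] [[ 0.42  -0.031  0.028]]
bench_block 0.87 [275. 281.  42.  42.] [[0.363 0.151 0.028]]
bench_block 0.7 [237. 160.  37.  41.] [[0.681 0.265 0.028]]
corner_stop 0.96 [326. 186.  54.  74.] [[0.617 0.023 0.028]]
corner_stop 0.63 [163. 216.  43.  31.] [[0.525 0.459 0.028]]
corner_stop 0.38 [364. 214.  14.  18.] [[ 0.546 -0.078  0.028]]
jar 0.74 [365. 214.  16.  18.] [[ 0.546 -0.08   0.028]]
punch 0.59 [309. 135.   7.  10.] [[0.753 0.073 0.028]]
hammer 0.95 [491. 192.  37.  92.] [[ 0.613 -0.414  0.028]]
0.35 [[ 0.94  0.35 -0.  ]
 [ 0.35 -0.94  0.  ]
 [ 0.   -0.   -1.  ]]
```

Run:
```python
import cv2
a=cv2.imread('pics/top1.png'); cv2.imwrite('pics/c1.png',cv2.resize(a[110:310,215:415],None,fx=3,fy=3,interpolation=cv2.INTER_CUBIC))
```

```text
(no output)
```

View pics/c1.png

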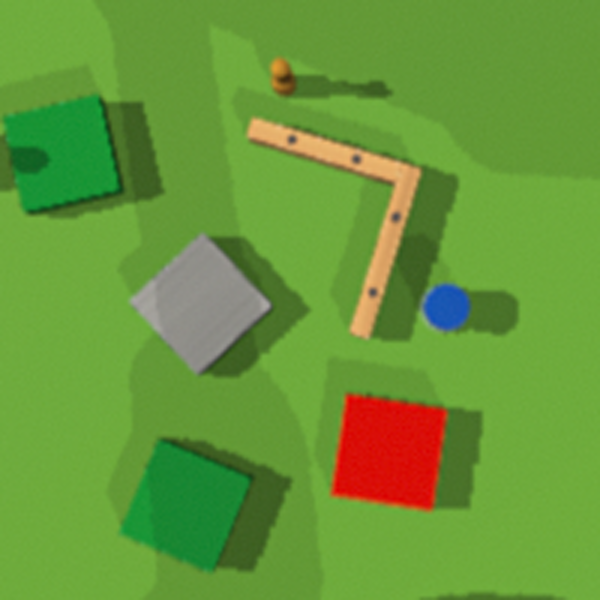

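View pics/side1.png

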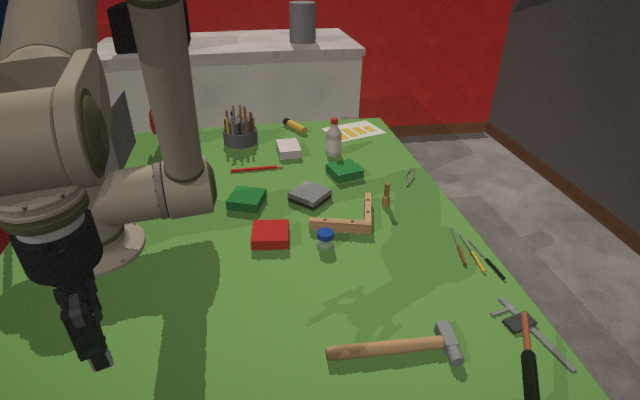

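The steel block is the grey square at px (282,211). The same-shaped ones at (345,261) red, (277,279) green and (238,164) green are look-alikes. The stop is at (326,186), its inside corner near (347,171). The jar is at (364,212) and the punch at (309,135).

```bash
cat >> h.py <<'E'
def block(im,ref=None):
    h=cv2.cvtColor(im,cv2.COLOR_RGB2HSV); m=((h[:,:,1]<45)&(h[:,:,2]>70)).astype('u1'); w=np.zeros_like(m); w[140:245,240:380]=1; m=cv2.morphologyEx(m*w,cv2.MORPH_OPEN,np.ones((3,3)))
    n,l,s,c=cv2.connectedComponentsWithStats(m); k=1+np.argmax(s[1:,4]); cs,_=cv2.findContours((l==k).astype('u1'),0,1)
    P=atz('top',cs[0][:,0],.028)[:,:2]; return s[k,4],cv2.minAreaRect((P*1000).astype('f4')),P
def stop(im):
    h=cv2.cvtColor(im,cv2.COLOR_RGB2HSV); m=((h[:,:,0]<22)&(h[:,:,1]>50)&(h[:,:,1]<170)&(h[:,:,2]>150)).astype('u1'); w=np.zeros_like(m); w[145:226,294:358]=1
    m*=w; v,u=np.nonzero(m); return m,atz('top',np.c_[u,v],.03)[:,:2]
E
python3 - <<'E'
from h import *
from scipy.optimize import least_squares, minimize
im,D=shot('top'); a,r,_=block(im); print('block',a,r)
m,P=stop(im); print('stop px',m.sum(),'expected area mm2',18*(158+140))
# fit L: soft overlap of the pixels with model
A=np.mgrid[.5:.76:.002,-.12:.14:.002].reshape(2,-1).T
sg=lambda t:1/(1+np.exp(-t/.0012))
def model(p,X):
    c,s=np.cos(p[2]),np.sin(p[2]); d=X-p[:2]; x=d@[c,s]; y=d@[-s,c]
    f1=sg(x)*sg(.018-x)*sg(y+.14)*sg(.018-y); f2=sg(y)*sg(.018-y)*sg(x+.14)*sg(.018-x); return np.maximum(f1,f2)
c,f=K('top'); V=np.array(c['view'])
X=np.c_[A,np.full(len(A),.03)]@V[:3,:3].T+V[:3,3]; u=np.c_[X[:,0],-X[:,1]]/-X[:,2:]; u=u*(1+c['k1']*(u**2).sum(1,keepdims=True))*f+[c['cx'],c['cy']]
obs=cv2.remap(m.astype('f4'),u[:,0].astype('f4').reshape(130,130),u[:,1].astype('f4').reshape(130,130),1).ravel()
best=min((minimize(lambda p:((model(p,A)-obs)**2).sum(),[.65,-.04,np.radians(t)],method='Nelder-Mead') for t in(-115,-105,-95,-75)),key=lambda r:r.fun)
p=best.x; print('stop',p,np.degrees(p[2]),best.fun,obs.sum())
t=p[2]; R=np.array([[np.cos(t),-np.sin(t)],[np.sin(t),np.cos(t)]])
ctr=np.array(r[0])/1000; print('block in stop',(ctr-p[:2])@R*1000,'yaw rel',(r[2]-np.degrees(t))%90)
print('home',p[:2]+R@[-.045,-.045]); print('corners',np.round((cv2.boxPoints(r)/1000-p[:2])@R*1000))
# depth of block & fence top heights for bias
Pc=cloud('top',D); print('blk top xyz',np.round(np.median(Pc[205:217,276:288].reshape(-1,3),0),4),'fence z',np.median(Pc[m>0][:,2]))
for n,px in(('red',(345,261)),('jar',(364,212)),('punch',(309,135))): print(n,((atz('top',px,.03)[:,:2]-p[:2])@R*1000).round())
E
```

```text
block 1137 ((547.88916015625, 140.21087646484375), (90.18307495117188, 89.80167388916016), 44.667213439941406)
stop px 734 expected area mm2 5364
stop [ 0.66013013 -0.0293084  -1.84595779] -105.7655906989108 66.15175926864413 1314.085
block in stop [-132.64605587 -154.07740087] yaw rel 60.43280413885219
home [0.62904958 0.02622536]
corners [[-116. -215.]
 [ -71. -137.]
 [-150.  -93.]
 [-194. -171.]]
blk top xyz [0.5487 0.1408 0.0282] fence z 0.03013975805168323
red [[  66. -230.]]
jar [[ 76. -92.]]
punch [[-125.   62.]]
```

Call:
move_arm(jaw=[5, 5, 5, 5, 5, 5, 5, 5, 5, 5, 5, 5], dp=[[2.68, -2.77, 0], [2.68, -2.77, 0], [2.68, -2.77, 0], [2.68, -2.77, 0], [2.68, -2.77, 0], [2.68, -2.77, 0], [2.68, -2.77, 0], [2.68, -2.77, 0], [2.68, -2.77, 0], [2.68, -2.77, 0], [2.68, -2.77, 0], [2.68, -2.77, 0]], turn=[[0, 0, 0], [0, 0, 0], [0, 0, 0], [0, 0, 0], [0, 0, 0], [0, 0, 0], [0, 0, 0], [0, 0, 0], [0, 0, 0], [0, 0, 0], [0, 0, 0], [0, 0, 0]])

```text
time_s: 1.4
position: [0.3777, -0.0893, 0.2316]
tool_rot: [[0.937, 0.35, 0.001], [0.35, -0.937, -0.0], [0.001, 0.001, -1.0]]
ft_force: [1.0, 0.0, -0.4]
grip_width: 0.0499
gripper_force: 0.0
```

Call:
move_arm(jaw=[5, 5, 5, 5, 5, 5, 5, 5, 5, 5, 5, 5], dp=[[2.68, -2.77, 0], [2.68, -2.77, 0], [2.68, -2.77, 0], [2.68, -2.77, 0], [2.68, -2.77, 0], [2.68, -2.77, 0], [2.68, -2.77, 0], [2.68, -2.77, 0], [0, 0, 0], [0, 0, 0], [0, 0, 0], [0, 0, 0]], turn=[[0, 0, 0], [0, 0, 0], [0, 0, 0], [0, 0, 0], [0, 0, 0], [0, 0, 0], [0, 0, 0], [0, 0, 0], [0, 0, -0.125], [0, 0, -0.125], [0, 0, -0.125], [0, 0, -0.125]])

```text
time_s: 2.4
position: [0.5006, 0.1918, 0.2312]
tool_rot: [[0.649, 0.761, -0.0], [0.761, -0.649, -0.0], [-0.0, -0.0, -1.0]]
ft_force: [-0.1, -0.3, 0.5]
grip_width: 0.05
gripper_force: 0.0
```

Call:
move_arm(jaw=[5, 5, 5, 5, 5, 5, 5, 5, 5, 5, 5, 5], dp=[[0, 0, 0], [0, 0, 0], [0, 0, 0], [0, 0, 0], [0, 0, 0], [0, 0, 0], [0, 0, 0], [0, 0, 0], [0, 0, 0], [0, 0, 0], [0, 0, 0], [0, 0, 0]], turn=[[0, 0, -0.125], [0, 0, -0.125], [0, 0, -0.125], [0, 0, -0.125], [0, 0, -0.125], [0, 0, -0.125], [0, 0, -0.125], [0, 0, -0.125], [0, 0, -0.125], [0, 0, -0.125], [0, 0, -0.125], [0, 0, -0.12]])

```text
time_s: 3.4
position: [0.5006, 0.1915, 0.2313]
tool_rot: [[-0.709, 0.705, -0.0], [0.705, 0.709, 0.0], [0.0, -0.0, -1.0]]
ft_force: [0.1, 0.0, -0.9]
grip_width: 0.05
gripper_force: 0.0
```

```bash
cat >> h.py <<'E'
S=np.array([.66013,-.02931]); T=-1.84596; RS=np.array([[np.cos(T),-np.sin(T)],[np.sin(T),np.cos(T)]])
def goto(xy_stop,z,yaw_world):
    "tool-axes shift (cm) for the present orientation, and turn about tool z (rad)"
    s=observe(); R=np.array(s['tool_rot']); w=np.r_[S+RS@(np.array(xy_stop)/1000),z]; d=w-np.array(s['position'])
    yaw=np.degrees(np.arctan2(R[1,0],R[0,0])); e=(yaw_world-yaw+180)%360-180
    tcp=(np.array(s['position'])[:2]-S)@RS*1000
    print('t',s['time_s'],'tcp_stop',tcp.round(1),'z',s['position'][2],'yaw',round(yaw,2),'q6',s['q'][5],'dp cm',(R.T@d*100).round(2),'turn z',round(-np.radians(e),4),'F',np.round(s['ft_force'],1))
E
python3 - <<'E'
from h import *
d=np.radians(60.43); goto(np.array([-132.6,-154.1])-66*np.array([np.cos(d),np.sin(d)]),.006,134.7)
E
```

```text
t 3.4 tcp_stop [-169.1 -213.5] z 0.23130509001655572 yaw 135.16 q6 -36.893013994490566 dp cm [-0.37 -0.25 22.53] turn z 0.008 F [ 0.1  0.  -0.9]
```

Call:
move_arm(jaw=[5, 5, 5, 5, 5, 5, 5, 5, 5, 5], dp=[[0, -0.25, 3], [0, 0, 3], [0, 0, 3], [0, 0, 3], [0, 0, 3], [0, 0, 3], [0, 0, 2.4], [0, 0, 1.2], [0, 0, 0.6], [0, 0, 0.2]], turn=[[0, 0, 0.008], [0, 0, 0], [0, 0, 0], [0, 0, 0], [0, 0, 0], [0, 0, 0], [0, 0, 0], [0, 0, 0], [0, 0, 0], [0, 0, 0]])

```text
time_s: 4.23
position: [0.4987, 0.1897, 0.0066]
tool_rot: [[-0.699, 0.715, -0.001], [0.715, 0.699, -0.0], [0.001, -0.001, -1.0]]
ft_force: [-0.1, -0.7, 0.0]
grip_width: 0.0498
gripper_force: 0.0
```

Call:
move_arm(jaw=[5, 5, 5, 5, 5, 5, 5, 5, 5, 5, 5, 5], dp=[[-0.4, 0, 0], [-0.4, 0, 0], [-0.3, 0, 0], [-0.3, 0, 0], [-0.3, 0, 0], [-0.3, 0, 0], [-0.3, 0, 0], [-0.3, 0, 0], [-0.3, 0, 0], [-0.3, 0, 0], [-0.3, 0, 0], [-0.3, 0, 0]], turn=[[0, 0, 0], [0, 0, 0], [0, 0, 0], [0, 0, 0], [0, 0, 0], [0, 0, 0], [0, 0, 0], [0, 0, 0], [0, 0, 0], [0, 0, 0], [0, 0, 0], [0, 0, 0]])

```text
time_s: 5.23
position: [0.5246, 0.1633, 0.0082]
tool_rot: [[-0.699, 0.715, -0.002], [0.715, 0.699, 0.002], [0.002, 0.0, -1.0]]
ft_force: [-6.7, 6.6, 6.7]
grip_width: 0.0499
gripper_force: 4.6
```

```bash
cat >> h.py <<'E'
def see(name=None):
    im,D=shot('top',name); a,r,P=block(im); c=(np.array(r[0])/1000-S)@RS*1000
    print('area',a,'size',np.round(r[1],1),'centre_stop',c.round(1),'yaw rel',round((r[2]-np.degrees(T)+45)%90-45,2)); return im
E
python3 - <<'E'
from h import *
im=see(); cv2.imwrite('pics/c2.png',cv2.resize(im[110:310,215:415,::-1],None,fx=3,fy=3)); goto([-100,-100],.007,134.7)
E
```

```text
area 599 size [89.8 75. ] centre_stop [-117. -128.] yaw rel -30.39
t 5.2833 tcp_stop [-148.3 -182.2] z 0.008138143952543819 yaw 134.33 q6 -39.531004400280096 dp cm [-9.53 -0.08  0.1 ] turn z -0.0065 F [-4.6  4.7  6.1]
```

View pics/c2.png

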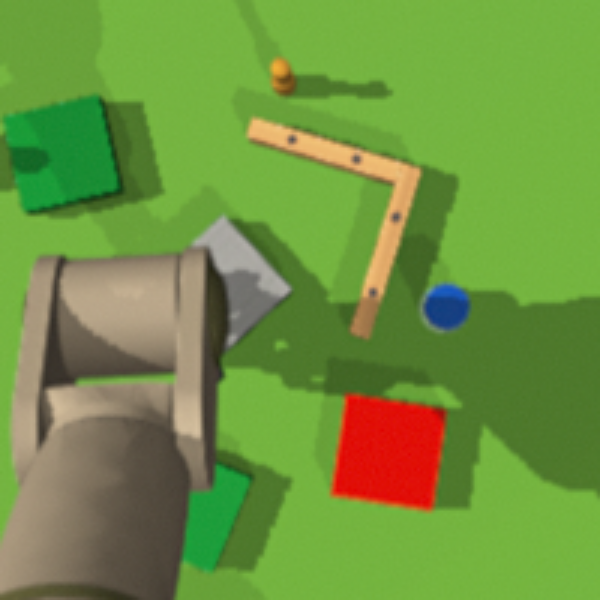

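Call:
move_arm(jaw=[5, 5, 5, 5, 5, 5, 5, 5, 5, 5, 5, 5], dp=[[-0.28, 0, 0], [-0.28, 0, 0], [-0.28, 0, 0], [-0.28, 0, 0], [-0.28, 0, 0], [-0.28, 0, 0], [-0.325, -0.14, 0], [-0.325, -0.14, 0], [-0.325, -0.14, 0], [-0.325, -0.14, 0], [-0.325, -0.14, 0], [-0.325, -0.14, 0]], turn=[[0, 0, 0], [0, 0, 0], [0, 0, 0], [0, 0, 0], [0, 0, 0], [0, 0, 0], [0, 0, -0.026], [0, 0, -0.026], [0, 0, -0.026], [0, 0, -0.026], [0, 0, -0.026], [0, 0, -0.026]])

```text
time_s: 6.28
position: [0.5448, 0.1319, 0.008]
tool_rot: [[-0.802, 0.597, -0.003], [0.597, 0.802, 0.001], [0.003, -0.0, -1.0]]
ft_force: [-8.5, 5.1, 7.3]
grip_width: 0.0498
gripper_force: 4.8
```

Run:
```python
from h import *
im=see(); cv2.imwrite('pics/c3.png',cv2.resize(im[110:310,215:415,::-1],None,fx=3,fy=3)); goto([-100,-110],.007,164.2)
```

```text
area 456 size [90.4 58.9] centre_stop [-98.3 -87.6] yaw rel -22.65
t 6.3333 tcp_stop [-123.4 -154.1] z 0.008013151531756788 yaw 143.44 q6 -52.0610822183496 dp cm [-4.96 -0.62  0.09] turn z -0.3624 F [-5.   4.   4.6]
```

View pics/c3.png

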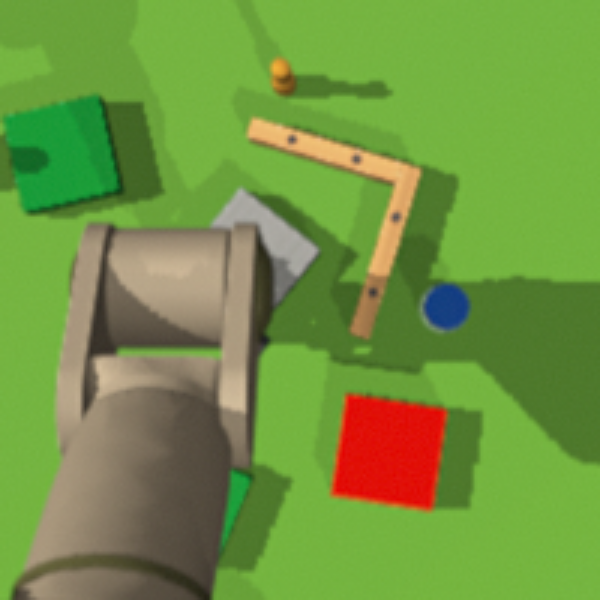

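Call:
move_arm(jaw=[5, 5, 5, 5, 5, 5, 5, 5, 5, 5, 5, 5], dp=[[-0.325, -0.14, 0], [-0.325, -0.14, 0], [-0.325, -0.14, 0], [-0.325, -0.14, 0], [-0.325, -0.14, 0], [-0.325, -0.14, 0], [-0.325, -0.14, 0], [-0.325, -0.14, 0], [-0.325, -0.14, 0], [-0.325, -0.14, 0], [-0.325, -0.14, 0], [-0.325, -0.14, 0]], turn=[[0, 0, -0.026], [0, 0, -0.026], [0, 0, -0.026], [0, 0, -0.026], [0, 0, -0.026], [0, 0, -0.026], [0, 0, -0.026], [0, 0, -0.026], [0, 0, -0.026], [0, 0, -0.026], [0, 0, -0.026], [0, 0, -0.026]])

```text
time_s: 7.33
position: [0.5706, 0.0984, 0.008]
tool_rot: [[-0.947, 0.322, -0.004], [0.322, 0.947, 0.001], [0.004, -0.0, -1.0]]
ft_force: [-9.8, 2.7, 7.7]
grip_width: 0.05
gripper_force: 4.8
```

Run:
```python
from h import *
see('t4.png'); goto([-100,-110],.007,164.2)
```

```text
area 306 size [89.9 33.2] centre_stop [-94.8 -36. ] yaw rel -0.71
t 7.3833 tcp_stop [ -98.3 -120. ] z 0.007924567198692643 yaw 161.32 q6 -73.32451649121286 dp cm [-0.99  0.22  0.09] turn z -0.0503 F [-5.4  2.   3.1]
```

Call:
move_arm(jaw=[5, 5, 5, 5, 5, 5, 5, 5, 5], dp=[[-0.28, -0.09, 0], [-0.28, -0.09, 0], [-0.28, -0.09, 0], [-0.25, 0, 0], [-0.25, 0, 0], [-0.2, 0, 0], [-0.2, 0, 0], [-0.15, 0, 0], [0, 0, 0]], turn=[[0, 0, -0.017], [0, 0, -0.017], [0, 0, -0.016], [0, 0, 0], [0, 0, 0], [0, 0, 0], [0, 0, 0], [0, 0, 0], [0, 0, 0]])

```text
time_s: 8.13
position: [0.5884, 0.0901, 0.0078]
tool_rot: [[-0.961, 0.275, -0.003], [0.275, 0.961, 0.001], [0.003, -0.0, -1.0]]
ft_force: [-6.3, 2.2, 5.8]
grip_width: 0.0499
gripper_force: 3.2
```

Run:
```python
from h import *
see('t5.png'); goto([-100,-100],.007,164.2)
```

```text
area 241 size [89.8 26.8] centre_stop [-96.  -13.2] yaw rel 3.49
t 8.1833 tcp_stop [ -95.5 -101.5] z 0.007796950081706333 yaw 164.03 q6 -76.72664185063789 dp cm [-0.15  0.45  0.08] turn z -0.003 F [-5.5  1.8  5.2]
```

Call:
move_arm(jaw=[5, 5, 5, 5], dp=[[-0.1, 0, 0], [-0.1, 0, 0], [-0.1, 0, 0], [0, 0, 0]], turn=[[0, 0, 0], [0, 0, 0], [0, 0, 0], [0, 0, 0]])

```text
time_s: 8.52
position: [0.5894, 0.0898, 0.0078]
tool_rot: [[-0.961, 0.275, -0.007], [0.275, 0.961, 0.001], [0.007, -0.001, -1.0]]
ft_force: [-13.4, 3.3, 10.7]
grip_width: 0.0501
gripper_force: 7.2
```

Call:
move_arm(jaw=[5, 5, 5, 4, 3, 3, 3, 3, 3, 3, 3, 3], dp=[[0.7, 0, 0], [0.8, 0, 0], [0, 0, -2.5], [0, 0, -3], [0, 0, -3], [-2.2, 2.2, 0], [-2.2, 2.3, 0], [-2.3, 2.3, 0], [0, 0, 0], [0, 0, 0], [0, 0, 0], [0, 0, 0]], turn=[[0, 0, 0], [0, 0, 0], [0, 0, 0], [0, 0, 0], [0, 0, 0], [0, 0, 0], [0, 0, 0], [0, 0, 0], [0, 0, 0.12], [0, 0, 0.12], [0, 0, 0.12], [0, 0, 0.12]])

```text
time_s: 9.52
position: [0.661, 0.1402, 0.0922]
tool_rot: [[-0.722, 0.692, 0.0], [0.692, 0.722, -0.0], [-0.0, 0.0, -1.0]]
ft_force: [-0.1, 0.2, -0.3]
grip_width: 0.0298
gripper_force: 0.0
```

Call:
move_arm(jaw=[3, 3, 3, 3, 3, 3, 3, 3, 3, 3], dp=[[0, 0, 0], [0, 0, 0], [0, 0, 0], [0, 0, 0], [0, 0, 0], [0, 0, 0], [0, 0, 0], [0, 0, 0], [0, 0, 0], [0, 0, 0]], turn=[[0, 0, 0.12], [0, 0, 0.12], [0, 0, 0.12], [0, 0, 0.12], [0, 0, 0.12], [0, 0, 0.12], [0, 0, 0.12], [0, 0, 0.12], [0, 0, 0.12], [0, 0, 0]])

```text
time_s: 10.35
position: [0.6609, 0.1401, 0.0924]
tool_rot: [[0.269, 0.963, 0.0], [0.963, -0.269, -0.0], [0.0, 0.0, -1.0]]
ft_force: [-0.7, 0.2, -0.6]
grip_width: 0.0301
gripper_force: 0.0
```

Run:
```python
from h import *
im=see(); cv2.imwrite('pics/c6.png',cv2.resize(im[110:310,215:415,::-1],None,fx=3,fy=3)); goto([-166,-48],.007,74.23)
```

```text
area 956 size [85.7 89.2] centre_stop [-93.4 -45.3] yaw rel -0.15
t 10.4 tcp_stop [-163.3  -45.2] z 0.09242736645818844 yaw 74.77 q6 17.190838819670248 dp cm [ 0.27 -0.28  8.54] turn z 0.0093 F [-0.5 -0.3  0.5]
```

View pics/c6.png

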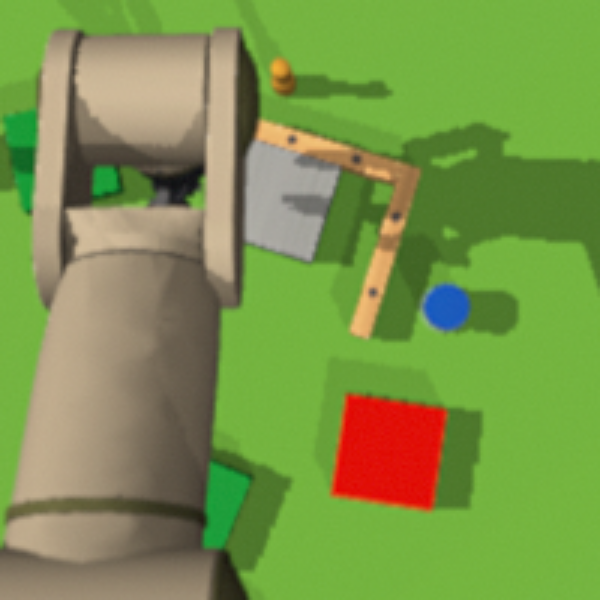

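Call:
move_arm(jaw=[3, 3, 3, 3, 3, 3, 3, 3, 3, 3, 3, 3], dp=[[0.3, -0.3, 2.5], [0, 0, 3], [0, 0, 2], [0, 0, 0.8], [0, 0, 0.2], [-0.4, 0, 0], [-0.4, 0, 0], [-0.4, 0, 0], [-0.4, 0, 0], [-0.4, 0, 0], [-0.4, 0, 0], [-0.4, 0, 0]], turn=[[0, 0, 0.009], [0, 0, 0], [0, 0, 0], [0, 0, 0], [0, 0, 0], [0, 0, 0], [0, 0, 0], [0, 0, 0], [0, 0, 0], [0, 0, 0], [0, 0, 0], [0, 0, 0]])

```text
time_s: 11.4
position: [0.6521, 0.1176, 0.0087]
tool_rot: [[0.273, 0.962, 0.003], [0.962, -0.273, 0.002], [0.002, 0.003, -1.0]]
ft_force: [2.2, 6.1, 2.9]
grip_width: 0.0299
gripper_force: 3.1
```

Call:
move_arm(jaw=[3, 3, 3, 3, 3, 3, 3, 3, 3, 3], dp=[[-0.4, 0, 0], [-0.4, 0, 0], [-0.4, 0, 0], [-0.4, 0, 0], [-0.4, 0, 0], [-0.4, 0, 0], [-0.4, 0, 0], [-0.4, 0, 0], [-0.3, 0, 0], [0, 0, 0]], turn=[[0, 0, 0], [0, 0, 0], [0, 0, 0], [0, 0, 0], [0, 0, 0], [0, 0, 0], [0, 0, 0], [0, 0, 0], [0, 0, 0], [0, 0, 0]])

```text
time_s: 12.23
position: [0.6424, 0.0833, 0.0086]
tool_rot: [[0.274, 0.962, 0.003], [0.962, -0.274, 0.001], [0.002, 0.002, -1.0]]
ft_force: [1.9, 3.2, 2.6]
grip_width: 0.0295
gripper_force: 1.8
```

Run:
```python
from h import *
see('t7.png'); goto([-100,-48],.007,74.23)
```

```text
area 522 size [44.5 88.2] centre_stop [-26.9 -45.2] yaw rel -0.11
t 12.2833 tcp_stop [-103.5  -47.7] z 0.008460840781749437 yaw 74.13 q6 12.775510920622997 dp cm [-0.36 -0.03  0.15] turn z -0.0018 F [1.1 2.6 2.7]
```

Call:
move_arm(jaw=[3, 3, 3, 3, 3, 3], dp=[[-0.1, 0, 0], [-0.1, 0, 0], [-0.1, 0, 0], [-0.1, 0, 0], [-0.05, 0, 0], [0, 0, 0]], turn=[[0, 0, 0], [0, 0, 0], [0, 0, 0], [0, 0, 0], [0, 0, 0], [0, 0, 0]])

```text
time_s: 12.78
position: [0.6413, 0.0797, 0.0084]
tool_rot: [[0.273, 0.962, 0.003], [0.962, -0.273, 0.001], [0.002, 0.002, -1.0]]
ft_force: [1.7, 6.2, 5.9]
grip_width: 0.0302
gripper_force: 3.3
```

Call:
move_arm(jaw=[3, 3, 3, 3, 3], dp=[[-0.1, 0, 0], [-0.1, 0, 0], [-0.1, 0, 0], [-0.1, 0, 0], [0, 0, 0]], turn=[[0, 0, 0], [0, 0, 0], [0, 0, 0], [0, 0, 0], [0, 0, 0]])

```text
time_s: 13.2
position: [0.6412, 0.0794, 0.0085]
tool_rot: [[0.273, 0.962, 0.006], [0.962, -0.273, 0.007], [0.008, 0.004, -1.0]]
ft_force: [8.0, 23.0, 1.6]
grip_width: 0.0302
gripper_force: 12.4
```

Call:
move_arm(jaw=[3, 3, 3, 3, 3, 3, 3, 3, 3, 3, 3, 3], dp=[[0.8, 0, 0], [1.2, 0, 0], [0, 0, -2.5], [0, 0, -3], [0, 0, -3], [-2.4, -2.3, 0], [-2.4, -2.3, 0], [-2.4, -2.3, 0], [0, 0, 0], [0, 0, 0], [0, 0, 0], [0, 0, 0]], turn=[[0, 0, 0], [0, 0, 0], [0, 0, 0], [0, 0, 0], [0, 0, 0], [0, 0, 0], [0, 0, 0], [0, 0, 0], [0, 0, -0.121], [0, 0, -0.121], [0, 0, -0.121], [0, 0, -0.121]])

```text
time_s: 14.2
position: [0.5586, 0.0438, 0.0924]
tool_rot: [[-0.211, 0.977, -0.001], [0.977, 0.211, -0.001], [-0.0, -0.001, -1.0]]
ft_force: [-0.0, 0.7, -0.7]
grip_width: 0.03
gripper_force: 0.0
```

Call:
move_arm(jaw=[3, 3, 3, 3, 3, 3, 3, 3, 3, 3], dp=[[0, 0, 0], [0, 0, 0], [0, 0, 0], [0, 0, 0], [0, 0, 0], [0, 0, 0], [0, 0, 0], [0, 0, 0], [0, 0, 0], [0, 0, 0]], turn=[[0, 0, -0.121], [0, 0, -0.121], [0, 0, -0.121], [0, 0, -0.121], [0, 0, -0.121], [0, 0, -0.121], [0, 0, -0.121], [0, 0, -0.121], [0, 0, -0.121], [0, 0, 0]])

```text
time_s: 15.03
position: [0.5587, 0.0439, 0.0922]
tool_rot: [[-0.964, 0.267, -0.001], [0.267, 0.964, -0.001], [0.001, -0.001, -1.0]]
ft_force: [-0.6, -0.9, -1.3]
grip_width: 0.0299
gripper_force: 0.0
```

Run:
```python
from h import *
im=see(); cv2.imwrite('pics/c8.png',cv2.resize(im[110:310,215:415,::-1],None,fx=3,fy=3)); goto([-48,-116],.008,164.23)
```

```text
area 383 size [88.7 36.4] centre_stop [-45.3 -15. ] yaw rel 7.25
t 15.0833 tcp_stop [ -43.  -117.5] z 0.09223469439392142 yaw 164.13 q6 -81.70424357723373 dp cm [-0.15  0.51  8.42] turn z -0.0018 F [0.3 0.  0.3]
```

View pics/c8.png

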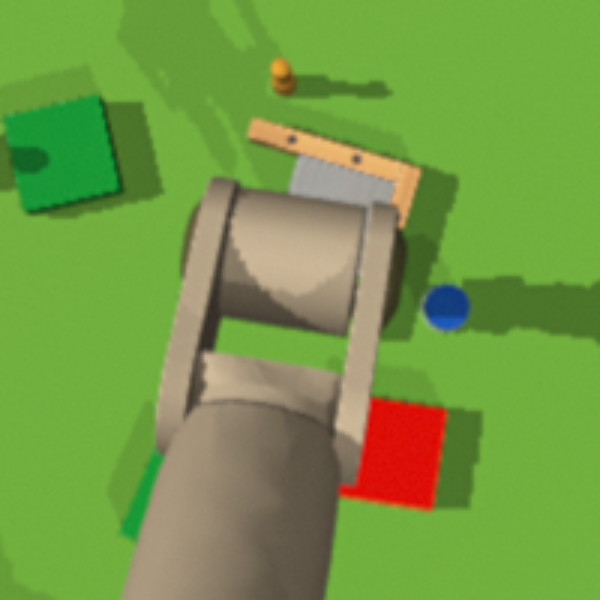

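Call:
move_arm(jaw=[3, 3, 3, 3, 3, 3, 3, 3, 3, 3, 3], dp=[[0, 0.5, 2.5], [0, 0, 3], [0, 0, 2], [0, 0, 0.7], [0, 0, 0.2], [-0.4, 0, 0], [-0.4, 0, 0], [-0.4, 0, 0], [-0.3, 0, 0], [-0.2, 0, 0], [0, 0, 0]], turn=[[0, 0, 0], [0, 0, 0], [0, 0, 0], [0, 0, 0], [0, 0, 0], [0, 0, 0], [0, 0, 0], [0, 0, 0], [0, 0, 0], [0, 0, 0], [0, 0, 0]])

```text
time_s: 16.0
position: [0.5765, 0.0442, 0.0087]
tool_rot: [[-0.962, 0.272, -0.001], [0.272, 0.962, 0.0], [0.001, -0.0, -1.0]]
ft_force: [-1.7, 0.1, 2.1]
grip_width: 0.0302
gripper_force: 1.0
```

Call:
move_arm(jaw=[3, 3, 3, 3], dp=[[-0.1, 0, 0], [-0.1, 0, 0], [-0.1, 0, 0], [0, 0, 0]], turn=[[0, 0, 0], [0, 0, 0], [0, 0, 0], [0, 0, 0]])

```text
time_s: 16.33
position: [0.5765, 0.0441, 0.0085]
tool_rot: [[-0.963, 0.271, -0.007], [0.271, 0.963, 0.001], [0.007, -0.001, -1.0]]
ft_force: [-13.4, 2.2, 12.1]
grip_width: 0.0301
gripper_force: 7.0
```

Call:
move_arm(jaw=[3, 3, 3, 3, 3, 3, 3, 3, 3, 3, 3, 3], dp=[[0.6, 0, 0], [1.4, 0, 0], [0, 0, -3], [0, 0, -4], [0, 0, -4], [0, 0, -4], [2, -3.5, 0], [2, -3.5, 0], [2, -3.5, 0], [0, -4, 0], [0, -4, 0], [0, -4, 0]], turn=[[0, 0, 0], [0, 0, 0], [0, 0, 0], [0, 0, 0], [0, 0, 0], [0, 0, 0], [0, 0, 0], [0, 0, 0], [0, 0, 0], [0, 0, 0], [0, 0, 0], [0, 0, 0]])

```text
time_s: 17.33
position: [0.4406, -0.1531, 0.1588]
tool_rot: [[-0.963, 0.271, 0.002], [0.271, 0.963, -0.001], [-0.002, -0.001, -1.0]]
ft_force: [-0.1, -0.6, -0.7]
grip_width: 0.0304
gripper_force: 0.0
```

Call:
move_arm(jaw=[3, 3, 3, 3], dp=[[0, -3, 0], [0, -3, 0], [0, -3, 0], [0, 0, 0]], turn=[[0, 0, 0], [0, 0, 0], [0, 0, 0], [0, 0, 0]])

```text
time_s: 17.67
position: [0.4162, -0.2427, 0.1585]
tool_rot: [[-0.961, 0.275, 0.001], [0.275, 0.961, -0.003], [-0.002, -0.002, -1.0]]
ft_force: [-0.8, -0.8, 0.3]
grip_width: 0.0302
gripper_force: 0.0
```

Run:
```python
from h import *
im=see(); cv2.imwrite('pics/c9.png',cv2.resize(im[120:245,270:395,::-1],None,fx=4.5,fy=4.5)); shot('side','side9.png')
s=observe(); print(s['time_s'],np.abs(s['qvel']).max())
a=cv2.imread('pics/top1.png')[:,:,::-1]
for n in ('jar','punch'):
    for r in cams.spot_in('top',n)[:1]: print(n,np.round([r['box'][0]*640,r['box'][1]*400],1))
```

```text
area 1096 size [88.1 89.3] centre_stop [-45.4 -45.5] yaw rel -0.29
17.7667 2.31238791085491
jar [365.4 213.6]
```

View pics/c9.png

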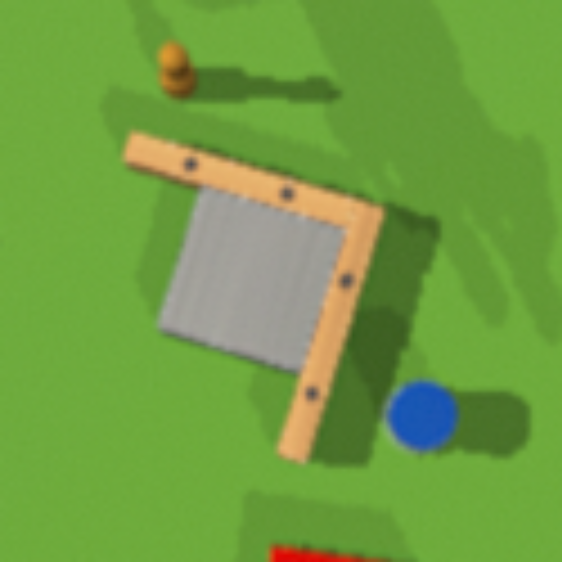

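The block sits flush in the corner, with its centre about 0.5 mm from nominal and its yaw within 0.3°. The jar and punch are where they were, and the hand is clear. Handing in.

Call:
move_arm(jaw=[3, 3, 3], dp=[[0, 0, 0], [0, 0, 0], [0, 0, 0]], turn=[[0, 0, 0], [0, 0, 0], [0, 0, 0]])

```text
time_s: 18.12
position: [0.4172, -0.2374, 0.1584]
tool_rot: [[-0.963, 0.27, 0.0], [0.27, 0.963, -0.0], [-0.0, -0.0, -1.0]]
ft_force: [0.1, -0.3, 1.4]
grip_width: 0.0297
gripper_force: 0.0
```

```bash
python3 -c "
from rig import ticket; print(ticket.close_job())"
```

```text
the job is handed in; nothing more can be done
None
```

The steel block was pushed home, flush against both fences of the corner stop; the hand is clear, the jar and punch stand where they were, and the job was handed in at about 18 s.

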